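# Stir the deburring beads and rack the paddle

### The job

Take the flat paddle out of the red holder, lower its blade down among the orange beads at the side of the tumbler bowl nearest the robot, and stir at least two full turns clockwise (seen from above) round the centre cone, ending at that near side, until all the beads have been shifted about. Then slide the blade all the way down into the narrow slot of the blue drip stand, letting go only once it is fully home. Keep every bead in the bowl and leave the other things on the bench alone.

Things in the scene. Friction and masses are not known exactly. Their poses are not given: they have to be found in the camera images.
- paddle: stirring paddle, 120 g, upright in the red holder at the start. Origin: centre of the blade's bottom end; z up along it. Steel blade 30 mm wide (x), 6 mm thick (y), 0 to 106 mm above the origin (lowest 5 mm narrowed to 26 x 3.6 mm); collar 26 x 18 mm at 104 to 110 mm; yellow handle 22 (x) by 18 mm (y) from 110 to 170 mm, to grip from above
- paddle_tip (a point): centre of the bottom end of the paddle's blade (the paddle's origin)
- paddle_grip (a point): point to grip: middle of the yellow handle, 143 mm above the blade's bottom end
- bowl: grey round bowl, fixed; origin at the centre of its underside, on the bench, axes parallel to the world's. Rim: outer radius 93 mm, 65 mm high; wall 4 mm, flaring; flat floor 6 mm above the bench, inner radius 77 mm. Cone in the middle, 20 mm radius at the floor, with a brass nut (radius 8.5 mm) on top at 57 mm. The blade runs in the channel between, mid radius 48 mm
- bowl_floor (a point): centre of the bowl's floor, 6 mm above the bench
- holder: red block with a black foot (96 x 72 mm), fixed, where the paddle stands at the start; origin at the centre of its underside. Block 80 (x) x 56 (y) x 50 mm tall with a slot 34 mm (x) x 10 mm (y), 35 mm deep, its floor 15 mm above the bench
- drip_stand: blue block in a shallow steel tray (120 x 100 mm, rim 16 mm high), fixed; origin at the centre of its underside. Block 74 (x) x 46 (y) x 60 mm tall; slot in its top centre 33 mm (x) x 8.5 mm (y), 48 mm deep (floor 12 mm above the bench), mouth chamfered 2 mm. The blade fits either way round, its width along x
- drip_slot (a point): centre of the mouth of the drip stand's slot, 60 mm above the bench; x along the slot
- bead0_center (a point): centre of orange ceramic bead 0, a ball 20 mm in diameter, 12 g, slippery; eight of them lie around the bowl's floor
- bead1_center (a point): centre of orange ceramic bead 1, a ball 20 mm in diameter, 12 g, slippery; eight of them lie around the bowl's floor
- bead2_center (a point): centre of orange ceramic bead 2, a ball 20 mm in diameter, 12 g, slippery; eight of them lie around the bowl's floor
- bead3_center (a point): centre of orange ceramic bead 3, a ball 20 mm in diameter, 12 g, slippery; eight of them lie around the bowl's floor
- bead4_center (a point): centre of orange ceramic bead 4, a ball 20 mm in diameter, 12 g, slippery; eight of them lie around the bowl's floor
- bead5_center (a point): centre of orange ceramic bead 5, a ball 20 mm in diameter, 12 g, slippery; eight of them lie around the bowl's floor
- bead6_center (a point): centre of orange ceramic bead 6, a ball 20 mm in diameter, 12 g, slippery; eight of them lie around the bowl's floor
- bead7_center (a point): centre of orange ceramic bead 7, a ball 20 mm in diameter, 12 g, slippery; eight of them lie around the bowl's floor
- spray_can: bystander, leave alone: white can, 56 mm diameter, 150 mm tall; origin at the centre of its underside
- socket_big: bystander, leave alone: steel socket (short tube), 34 mm diameter, 36 mm tall; origin at the centre of its underside
- socket_small: bystander, leave alone: steel socket (short tube), 24 mm diameter, 28 mm tall; origin at the centre of its underside
- screwdriver: bystander, leave alone: screwdriver with a blue handle, lying flat; origin at the centre of its underside
- parts_box: bystander, leave alone: yellow box, 90 x 60 x 45 mm; origin at the centre of its underside

How it is judged:
On the way, in this order (a step that is already met when the one before it is completed fails the run):
1. the held paddle's blade is down among the beads at the near side of the bowl (first pass) (contact force between the fingers and paddle above 0.5 N and z of paddle_tip in the frame of bowl below 0.022 m and x of paddle_tip in the frame of bowl below -0.024 m and y of paddle_tip in the frame of bowl between -0.022 and 0.022 m and horizontal distance between paddle_tip and bowl below 0.08 m).
2. the held paddle's blade is down among the beads at the left side of the bowl (first pass) (contact force between the fingers and paddle above 0.5 N and z of paddle_tip in the frame of bowl below 0.022 m and y of paddle_tip in the frame of bowl above 0.024 m and x of paddle_tip in the frame of bowl between -0.022 and 0.022 m and horizontal distance between paddle_tip and bowl below 0.08 m).
3. the held paddle's blade is down among the beads at the far side of the bowl (first pass) (contact force between the fingers and paddle above 0.5 N and z of paddle_tip in the frame of bowl below 0.022 m and x of paddle_tip in the frame of bowl above 0.024 m and y of paddle_tip in the frame of bowl between -0.022 and 0.022 m and horizontal distance between paddle_tip and bowl below 0.08 m).
4. the held paddle's blade is down among the beads at the right side of the bowl (first pass) (contact force between the fingers and paddle above 0.5 N and z of paddle_tip in the frame of bowl below 0.022 m and y of paddle_tip in the frame of bowl below -0.024 m and x of paddle_tip in the frame of bowl between -0.022 and 0.022 m and horizontal distance between paddle_tip and bowl below 0.08 m).
5. the held paddle's blade is down among the beads at the near side of the bowl (second pass) (all of step 1).
6. the held paddle's blade is down among the beads at the left side of the bowl (second pass) (all of step 2).
7. the held paddle's blade is down among the beads at the far side of the bowl (second pass) (all of step 3).
8. the held paddle's blade is down among the beads at the right side of the bowl (second pass) (all of step 4).
9. the held paddle's blade is down among the beads at the near side of the bowl (last pass), and at least 7 of the 8 beads lie more than 12 mm from where they started (all of step 5 and (distance of each of bead1_center, bead2_center, bead3_center, bead4_center, bead5_center, bead6_center, bead7_center from where it was at the start of the episode above 0.012 m or distance of each of bead0_center, bead2_center, bead3_center, bead4_center, bead5_center, bead6_center, bead7_center from where it was at the start of the episode above 0.012 m or distance of each of bead0_center, bead1_center, bead3_center, bead4_center, bead5_center, bead6_center, bead7_center from where it was at the start of the episode above 0.012 m or distance of each of bead0_center, bead1_center, bead2_center, bead4_center, bead5_center, bead6_center, bead7_center from where it was at the start of the episode above 0.012 m or distance of each of bead0_center, bead1_center, bead2_center, bead3_center, bead5_center, bead6_center, bead7_center from where it was at the start of the episode above 0.012 m or distance of each of bead0_center, bead1_center, bead2_center, bead3_center, bead4_center, bead6_center, bead7_center from where it was at the start of the episode above 0.012 m or distance of each of bead0_center, bead1_center, bead2_center, bead3_center, bead4_center, bead5_center, bead7_center from where it was at the start of the episode above 0.012 m or distance of each of bead0_center, bead1_center, bead2_center, bead3_center, bead4_center, bead5_center, bead6_center from where it was at the start of the episode above 0.012 m)).
10. the paddle, still held, stands fully down in the drip stand's slot (contact force between the fingers and paddle above 0.5 N and z of paddle_tip in the frame of drip_stand below 0.0155 m and horizontal distance between paddle_tip and drip_stand below 0.006 m and angle between paddle's own z axis and vertical below 0.08 rad), for 0.2 s.
At the end, for the whole second after the job is handed in: the paddle is released, at rest and upright (within 0.08 rad) in the drip stand's slot, its tip no more than 3.5 mm above the slot's floor and within 6 mm of the stand's axis; all eight beads are in the bowl (z of paddle_tip in the frame of drip_stand below 0.0155 m and horizontal distance between paddle_tip and drip_stand below 0.006 m and angle between paddle's own z axis and vertical below 0.08 rad and linear speed of paddle below 0.02 m/s and horizontal distance between each of bead0_center, bead1_center, bead2_center, bead3_center, bead4_center, bead5_center, bead6_center, bead7_center and bowl below 0.09 m and height (world z) of each of bead0_center, bead1_center, bead2_center, bead3_center, bead4_center, bead5_center, bead6_center, bead7_center below 0.06 m); the robot touches nothing.
It fails at once if a bead leaves the bowl (horizontal distance between any of bead0_center, bead1_center, bead2_center, bead3_center, bead4_center, bead5_center, bead6_center, bead7_center and bowl above 0.095 m).
It fails at once if a bystander is moved more than 20 mm (distance of any of spray_can, socket_big, socket_small, screwdriver, parts_box from where it was at the start of the episode above 0.02 m).
It also fails if it takes over 72 s, if anything falls off the work surface, if the arm or the gripper's body presses on something with over 40 N, if the wrist force passes 120 N, or if a joint passes its speed limit or range.

### The arm

A 6-joint arm with a two-finger parallel gripper is mounted at the origin on the work surface. World frame = base frame: x ahead of the robot, y to its left, z up, the work surface at z = 0. Lengths are in m, angles in rad, forces in N, time in s.
With the tool pointing down it reaches from about 0.375 to 0.9 m from the base axis. Payload 3.1 kg.
Tool frame: the origin (TCP) lies on the centre line of the jaws, within the pads' length; the fingertips stand 19 mm ahead of it and the grasp point (between the pads) is the TCP; z points along the fingers, y is the line along which they close (so a half turn about z gives the same grasp; the last joint's range is limited). The gripper opens to 85 mm and grips with 20 to 120 N. Pads are 22 mm wide; open, the fingers measure 114 mm over their backs; the gripper's body (76 mm by 85 mm) begins 54 mm behind the grasp point. The pads swing forward as they close: fully open they stand 13 mm farther back than shut.
Start: joints at [1.161, 0.527, 1.433, -0, 1.181, -0.178], TCP at [0.143, 0.608, 0.25] pointing down, gripper open.
Joint ranges: [-3.08, 3.08], [-0.75, 2.2], [0.22, 2.44], [-1.43, 4.57], [0, 2.65], [-2.85, 2.85]. Speed limits (rad/s): [2.79, 2.79, 3.14, 3.14, 3.14, 3.14].

### API

Orientations are given as a unit quaternion [x, y, z, w].
In Python, from station import manip, cams, sign_off gives the robot as it stands.
- The arm moves only by the tool carry_out, never from a script. Its argument "targets" is a list that holds one entry, the list of rows, each a list of 7 numbers: the shift along the tool's x, y, z in cm, then the turn, a rotation vector about the tool's x, y, z in degrees, then the finger opening in cm, from 0 to 8.54. A call has 1 to 12 rows; each row is the pose to reach, as a shift and turn from the pose commanded when the call began, along the tool's axes at that moment; what a row does not reach only later rows make up. A row lasts 1/12 s, in which the tool goes at most 41.7 mm and 7.16 degrees, less where a joint would pass 70% of its speed; a pose out of reach is approached as far as the arm can. A call with a gripper value outside its range is refused whole. The fingers move at their own pace and stop on an object; "force" is the grip in N (left out, the last holds). Time passes only in rows, so rows that repeat a pose let the fingers close. It gives the time, the measured TCP pose, the force, the opening and the grip force at its end, in the units of the state.
- manip.sense(): the state, without advancing time (a new reading comes with each control period).
- cams.snapshot(name): name is "scene" or "top" or "wrist"; returns the picture (400x640x3 uint8, red, green, blue); there is no depth.
- cams.camera_info(name): a dict with "K" (3x3 intrinsics, pixels), "T" (4x4, takes a point from camera to world coordinates). Camera axes: x right, y down, z forward; pixel columns grow to the right and rows downward; lengths in m; the calibration is good to about 2 mm. A picture is of the moment at which its call begins: read the wrist's pose just before it. camera_info takes no time and is no camera call; for the wrist camera it gives the pose at the moment of the call.
- sign_off(): hands the job in; it is judged then, once.
The state is a dict: "t": time; "q": joint angles; "qd": joint speeds; "tau": joint torques, N m; "tcp_pos": TCP position; "tool_rot": TCP orientation; "force": force on the tool from outside, world axes, zero at the start; "ft_torque": the same for the moment, N m; "finger_gap": opening from 0.0 (shut) to 1.0 (fully open); "gripper_force": force on a finger pad.
Only numpy, scipy, OpenCV 4.12 (cv2) and the standard library are available. Lean on these libraries where they do the work, as an engineer would, in place of code of your own. Each camera call takes 0.05 s, during which the arm holds its last target. There are 200 camera calls.

## Working session

There is one attempt and no reset: what is moved stays moved. The work goes in short steps, Python scripts to look and compute and a tool call to move; the robot and the scene stay as the last step left them, time stands still between calls to the robot, and variables do not carry over. Pictures are saved under pics/ and viewed, at most 12 in all, crops included, and the job is handed in when it is done.

Besides the shell and the picture viewer there is one more tool, called after "Request:" as name([rows], argument=value, ...), one row to a line, values as JSON. carry_out: Moves the arm, as the interface text tells. Its arguments: {"type":"object","properties":{"targets":{"type":"array"},"force":{"type":"number"}},"required":["targets"]}

```bash
mkdir -p pics; python3 - <<'E'
from station import manip,cams
import cv2,numpy as np
s=manip.sense();print({k:np.round(v,3).tolist() for k,v in s.items()})
for n in("scene","top"):
    im=cams.snapshot(n);cv2.imwrite(f"pics/{n}0.png",im[:,:,::-1])
    i=cams.camera_info(n);print(n,np.round(i["K"],1).tolist(),np.round(i["T"],3).tolist())
E
```

```text
{'t': 0.0, 'q': [1.162, 0.528, 1.434, 0.0, 1.181, -0.178], 'qd': [-0.001, -0.0, -0.001, 0.001, -0.001, -0.0], 'tau': [-0.0, -44.234, -17.803, -0.0, 0.008, -0.0], 'tcp_pos': [0.143, 0.608, 0.249], 'tool_rot': [0.115, 0.993, -0.001, -0.0], 'force': [-1.075, 0.181, -0.37], 'ft_torque': [-0.027, -0.013, -0.047], 'gripper_force': 0.0, 'finger_gap': 0.997}
scene [[440.2, 0.0, 322.6], [0.0, 440.2, 195.9], [0.0, 0.0, 1.0]] [[0.083, 0.674, -0.734, 1.2], [0.997, -0.055, 0.062, -0.044], [0.001, -0.736, -0.677, 0.715], [0.0, 0.0, 0.0, 1.0]]
top [[493.9, 0.0, 310.9], [0.0, 493.9, 190.9], [0.0, 0.0, 1.0]] [[-0.016, -0.998, 0.068, 0.507], [-1.0, 0.015, -0.02, 0.013], [0.019, -0.068, -0.998, 1.281], [0.0, 0.0, 0.0, 1.0]]
```

View pics/top0.png

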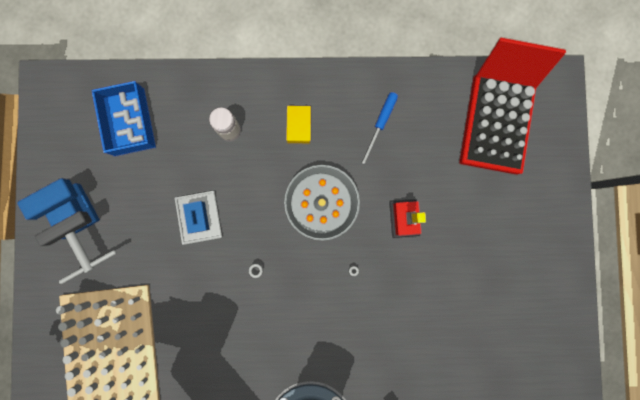

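View pics/scene0.png

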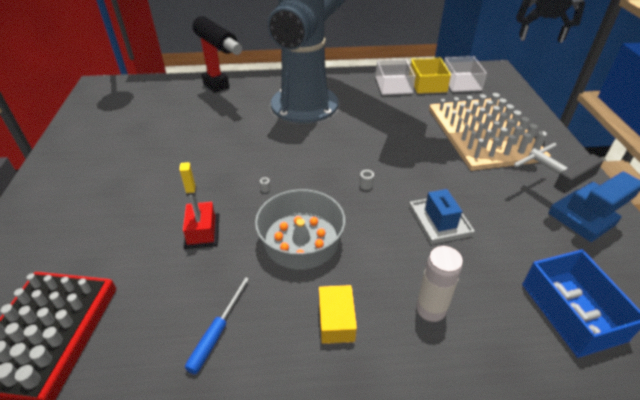

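The top view has world x up and y to the left. The bowl is at about (322,203), the red holder at (407,218) with the yellow handle at (419,217), and the drip stand at (195,217). The scene view shows the same layout with the paddle upright. Next I measure.

```bash
cat > h.py <<'E'
import cv2,numpy as np
from station import manip,cams
from scipy.spatial.transform import Rotation as R
def ray(cam,uv,z,inf=None):
    i=inf or cams.camera_info(cam);K,T=np.array(i["K"]),np.array(i["T"])
    d=T[:3,:3]@np.linalg.inv(K)@np.r_[uv,1.];o=T[:3,3]
    return (o+d*(z-o[2])/d[2])
def proj(cam,P,inf=None):
    i=inf or cams.camera_info(cam);K,T=np.array(i["K"]),np.array(i["T"])
    p=K@(T[:3,:3].T@(np.array(P)-T[:3,3]));return p[:2]/p[2]
def mask(im,lo,hi,roi=None):
    m=cv2.inRange(cv2.cvtColor(im,cv2.COLOR_RGB2HSV),lo,hi)
    if roi:
        z=np.zeros_like(m);x0,y0,x1,y1=roi;z[y0:y1,x0:x1]=1;m*=z
    return m
def big(m): return max(cv2.findContours(m,0,cv2.CHAIN_APPROX_NONE)[0],key=cv2.contourArea)
def rel(P,yaw=None):
    """shift (cm, tool axes) and turn (deg) from present pose to TCP P pointing down with tool y at heading yaw (deg, world) """
    s=manip.sense();r=R.from_quat(s["tool_rot"]);sh=r.inv().apply(np.array(P)-s["tcp_pos"])*100
    a=np.deg2rad(yaw);y=np.array([np.cos(a),np.sin(a),0]);z=np.array([0,0,-1.])
    t=R.from_matrix(np.c_[np.cross(y,z),y,z]);rv=np.rad2deg((r.inv()*t).as_rotvec())
    return np.round(sh,2),np.round(rv,2)
E
python3 - <<'E'
from h import *
im=cv2.imread("pics/top0.png")[:,:,::-1].copy()
Y=((20,120,110),(35,255,255));RED1=((0,150,60),(8,255,255));BL=((100,120,40),(125,255,255))
def rep(n,m,z):
    c=big(m);pts=np.array([ray("top",p[0],z)[:2] for p in c],np.float32);r=cv2.minAreaRect(pts*1000)
    print(n,np.round(r[0],1),np.round(r[1],1),round(r[2],1),cv2.contourArea(c),cv2.boundingRect(c))
rep("handle",mask(im,*Y,(400,190,440,245)),.185)
rep("red",mask(im,*RED1,(380,190,440,245))|mask(im,(172,150,60),(180,255,255),(380,190,440,245)),.05)
rep("blue",mask(im,*BL,(170,190,225,245)),.06)
m=mask(im,(5,150,150),(19,255,255),(280,160,365,245))
n,l,st,c=cv2.connectedComponentsWithStats(m)
for k in range(1,n): print("bead",st[k][4],np.round(ray("top",c[k],.016)[:2],4))
cv2.imwrite("pics/crop.png",np.hstack([cv2.resize(im[180:250,a:a+80,::-1],None,fx=3.3,fy=3.3,interpolation=2) for a in(160,283,380)]))
g=cv2.cvtColor(im,cv2.COLOR_RGB2GRAY)
print(cv2.HoughCircles(g[155:250,275:370],cv2.HOUGH_GRADIENT_ALT,1,20,param1=150,param2=.6,minRadius=25,maxRadius=45))
E
```

```text
handle [ 519.4 -247.4] [29.3 22.2] 89.1 119.5 (412, 212, 14, 11)
red [ 519.1 -249.9] [82.5 62.6] 3.0 589.5 (394, 201, 27, 35)
blue [530.7 273.2] [72.  50.6] 9.3 554.5 (184, 202, 25, 31)
bead 29 [ 0.615  -0.0415]
bead 29 [ 0.5899 -0.0008]
bead 25 [ 0.5931 -0.0728]
bead 30 [0.5598 0.0053]
bead 26 [ 0.562  -0.0852]
bead 26 [ 0.5337 -0.0742]
bead 30 [ 0.524  -0.0074]
bead 27 [ 0.5194 -0.0422]
[[[47.       48.       37.38464 ]
  [47.       48.       29.352728]]]
```

View pics/crop.png

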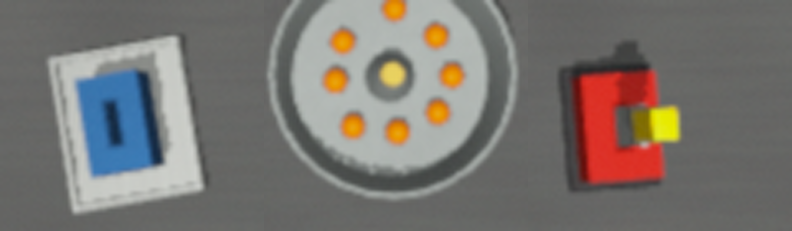

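```bash
python3 - <<'E'
from h import *
print("bowl",ray("top",(322,203),.065),"handle",ray("top",(421.5,217.9),.185),"slot",ray("top",(193.9,217.3),.06))
print(rel([.519,-.253,.28],93))
E
```

```text
bowl [ 0.55899914 -0.03814132  0.065     ] handle [ 0.51724177 -0.25404723  0.185     ] slot [0.52893842 0.27732257 0.06      ]
(array([-56.32, -75.21,  -2.93]), array([ -0.11,  -0.03, -16.22]))
```

Request:
carry_out([
  [[-3.5,-2.2,-0.5,0,0,-2,8.5],[-7,-4.4,-1,0,0,-4,8.5],[-10.5,-6.6,-1.5,0,0,-6,8.5],[-14,-8.8,-2,0,0,-8,8.5],[-17.5,-11,-2.5,0,0,-10,8.5],[-21,-13.2,-3,0,0,-12,8.5],[-24.5,-15.4,-3,0,0,-14,8.5],[-28,-17.6,-3,0,0,-16,8.5],[-31.5,-20,-3,0,0,-18,8.5],[-35,-22.4,-3,0,0,-20,8.5],[-38.5,-24.8,-3,0,0,-22,8.5],[-38.7,-24.8,-3,0,0,-22,8.5]],
])

```text
t: 1.1
tcp_pos: [0.4678, 0.2736, 0.2801]
tool_rot: [-0.074, 0.997, -0.001, 0.001]
force: [-0.8, 0.6, 0.3]
finger_gap: 0.992
gripper_force: 0.0
```

```bash
python3 - <<'E'
from h import *
i=cams.camera_info("wrist");im=cams.snapshot("wrist");cv2.imwrite("pics/w1.png",im[:,:,::-1])
np.savez("w1",T=i["T"],K=i["K"]);print(np.round(i["T"],4).tolist(),proj("wrist",[.529,.277,.06]),manip.sense()["tcp_pos"])
E
```

```text
[[-0.1481, 0.9515, 0.2696, 0.4], [0.989, 0.1429, 0.0389, 0.2627], [-0.0015, 0.2723, -0.9622, 0.4029], [0.0, 0.0, 0.0, 1.0]] [319.53820727 224.22938749] [0.46624005 0.27537068 0.28000976]
```

View pics/w1.png

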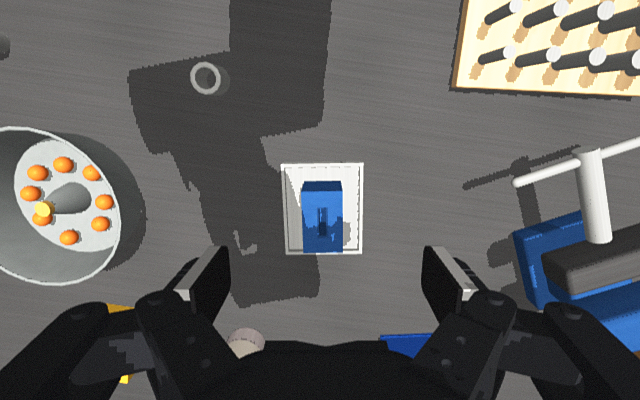

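The wrist view shows the stand squarely, with its slot at about (322,221) and the bowl at left. Now I measure the slot precisely.

```bash
python3 - <<'E'
from h import *
d=np.load("w1.npz");inf={"K":d["K"],"T":d["T"]}
im=cv2.imread("pics/w1.png")[:,:,::-1].copy()
h=cv2.cvtColor(im,cv2.COLOR_RGB2HSV)
for r in (196,203,212,222,232,240,247): print(r,h[r,298:348,2].tolist())
print("col322",h[184:256,322,2].tolist());print("col338",h[178:258,338,2].tolist())
print(rel([.519,-.253,.28],93))
E
```

```text
196 [253, 174, 163, 210, 222, 221, 216, 220, 221, 221, 220, 217, 218, 220, 220, 220, 221, 220, 217, 222, 218, 219, 221, 220, 219, 218, 219, 221, 220, 221, 221, 217, 217, 218, 219, 216, 221, 216, 214, 215, 215, 220, 223, 216, 228, 255, 247, 243, 243, 241]
203 [255, 244, 178, 192, 222, 222, 218, 217, 218, 218, 216, 214, 217, 218, 217, 218, 220, 222, 218, 217, 216, 218, 216, 216, 214, 220, 219, 216, 217, 218, 215, 219, 218, 216, 216, 218, 220, 213, 213, 210, 209, 210, 207, 211, 225, 255, 245, 241, 243, 242]
212 [169, 170, 174, 148, 136, 216, 218, 216, 218, 216, 218, 217, 215, 218, 213, 216, 216, 217, 211, 177, 123, 115, 177, 141, 127, 127, 129, 131, 162, 176, 214, 215, 214, 212, 214, 211, 210, 214, 217, 210, 214, 211, 208, 215, 226, 255, 245, 242, 242, 241]
222 [168, 171, 177, 172, 139, 122, 136, 214, 215, 214, 212, 215, 216, 216, 215, 220, 217, 221, 224, 183, 159, 75, 117, 81, 84, 84, 85, 87, 153, 165, 217, 212, 209, 216, 215, 218, 214, 138, 130, 127, 132, 127, 127, 128, 127, 166, 160, 161, 212, 214]
232 [169, 175, 174, 171, 145, 125, 127, 129, 128, 130, 127, 131, 129, 129, 130, 133, 1
[... 803 characters left out ...]
130, 128, 124, 127, 133, 140, 137, 132, 129, 125, 126, 129, 112, 84, 71, 74, 71, 70, 77, 73, 76, 78, 74, 76, 72, 74, 86, 99, 108, 127, 129, 131, 129, 131, 124, 127, 123, 124, 133, 127, 128, 126, 124, 151, 205, 181, 111]
col338 [247, 255, 200, 103, 90, 102, 103, 103, 99, 100, 101, 97, 121, 195, 227, 221, 219, 220, 215, 215, 215, 217, 217, 212, 210, 209, 212, 211, 211, 212, 215, 215, 213, 211, 214, 217, 212, 215, 174, 126, 122, 125, 125, 128, 132, 129, 129, 127, 129, 125, 128, 126, 130, 129, 127, 127, 128, 123, 126, 126, 129, 132, 124, 126, 127, 129, 128, 125, 125, 125, 128, 125, 131, 126, 171, 194, 155, 108, 112, 110]
(array([ 2.520e+00, -5.304e+01,  4.000e-02]), array([-0.04,  0.07,  5.42]))
```

```bash
python3 - <<'E'
from h import *
d=np.load("w1.npz");inf={"K":d["K"],"T":d["T"]}
q=lambda u,v:ray("",(u,v),.06,inf)
c=q(322.1,221.8);e=q(322.3,235)-q(322,209);print(c,np.rad2deg(np.arctan2(e[1],e[0])),"len",q(322,206.5)-q(322,237.5),"wid",q(316.7,222)-q(327.8,222))
for a,b in((301,342.3),): print("block w",q(a,205)-q(b,205))
E
```

```text
[0.5278065  0.27741397 0.06      ] 8.979289979747096 len [-0.03678691 -0.00540008  0.        ] wid [ 0.00185934 -0.01236548  0.        ]
block w [ 0.00681053 -0.0453201   0.        ]
```

Request:
carry_out([
  [[0.3,-4,0,0,0,1,8.5],[0.5,-8,0,0,0,2,8.5],[0.7,-12,0,0,0,3,8.5],[0.9,-16,0,0,0,4,8.5],[1.1,-20,0,0,0,5,8.5],[1.3,-24,0,0,0,5.4,8.5],[1.5,-28,0,0,0,5.4,8.5],[1.7,-32,0,0,0,5.4,8.5],[2,-36,0,0,0,5.4,8.5],[2.3,-40,0,0,0,5.4,8.5],[2.5,-44,0,0,0,5.4,8.5],[2.5,-44,0,0,0,5.4,8.5]],
])

```text
t: 2.15
tcp_pos: [0.507, -0.1661, 0.2803]
tool_rot: [-0.027, 1.0, -0.002, 0.001]
force: [0.3, -0.4, 0.4]
finger_gap: 0.997
gripper_force: 0.0
```

```bash
python3 - <<'E'
from h import *
i=cams.camera_info("wrist");im=cams.snapshot("wrist");cv2.imwrite("pics/w2.png",im[:,:,::-1])
np.savez("w2",T=i["T"],K=i["K"]);print(proj("wrist",[.519,-.253,.185]),proj("wrist",[.559,-.038,.065]))
E
```

```text
[198.72921968 215.54871479] [435.49260525 223.80961865]
```

View pics/w2.png

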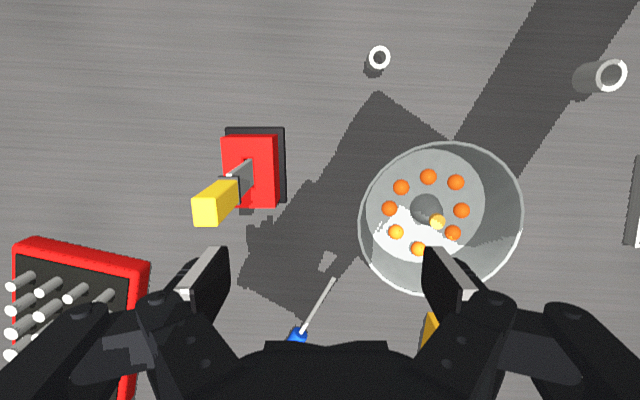

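The handle's top face is at about (204,212), the bowl rim is centred near (441,218), and the red block's slot is near (240,172). I measure the handle and bowl.

```bash
python3 - <<'E'
from h import *
d=np.load("w2.npz");inf={"K":d["K"],"T":d["T"]}
im=cv2.imread("pics/w2.png")[:,:,::-1].copy();h=cv2.cvtColor(im,cv2.COLOR_RGB2HSV)
print(h[190:232:6,188:224,2].tolist() and [h[r,188:224,2].tolist() for r in (202,212,221)]);print(h[190:232,203,2].tolist())
m=mask(im,(20,120,225),(35,255,255),(180,170,250,235));c=big(m);print(cv2.boundingRect(c),cv2.contourArea(c),cv2.approxPolyDP(c,3,True)[:,0].tolist())
q=lambda u,v,z:ray("",(u,v),z,inf)
m=mask(im,(5,150,120),(22,255,255),(360,150,520,290));n,l,st,c=cv2.connectedComponentsWithStats(m)
for k in range(1,n):
    if st[k][4]>60: print("bead",st[k][4],np.round(q(*c[k],.016)[:2],4))
# rim: outermost bright edge points along rays
z=.065;P=[]
for a in np.arange(0,2*np.pi,.05):
    for r in np.arange(.104,.082,-.0005):
        u,v=proj("",[.560+r*np.cos(a),-.039+r*np.sin(a),z],inf)
        if v<260 and h[int(v+.5),int(u+.5),2]>165: P.append([.560+r*np.cos(a),-.039+r*np.sin(a),r]);break
P=np.array(P);x=np.linalg.lstsq(np.c_[2*P[:,:2],np.ones(len(P))],(P[:,:2]**2).sum(1),rcond=None)[0];print("bowl",x[:2],np.sqrt(x[2]+x[0]**2+x[1]**2),len(P))
E
```

```text
[[148, 148, 171, 255, 255, 255, 255, 255, 255, 255, 255, 255, 255, 255, 255, 255, 255, 255, 255, 255, 255, 255, 255, 255, 255, 255, 255, 255, 206, 195, 197, 200, 197, 197, 196, 195], [146, 147, 145, 161, 255, 255, 255, 255, 255, 255, 255, 255, 255, 255, 255, 255, 255, 255, 255, 255, 255, 255, 255, 255, 255, 255, 255, 255, 255, 224, 194, 196, 192, 198, 195, 195], [155, 148, 147, 145, 153, 255, 255, 255, 255, 255, 255, 255, 255, 255, 255, 255, 255, 255, 255, 255, 255, 255, 255, 255, 255, 255, 255, 255, 255, 255, 208, 193, 194, 163, 152, 149]]
[235, 246, 242, 242, 242, 241, 242, 252, 255, 255, 255, 255, 255, 255, 255, 255, 255, 255, 255, 255, 255, 255, 255, 255, 255, 255, 255, 255, 255, 255, 255, 255, 255, 255, 255, 255, 255, 149, 143, 148, 144, 152]
(191, 180, 46, 47) 1050.0 [[235, 180], [218, 180], [191, 198], [195, 226], [217, 225], [215, 199]]
bead 205 [ 0.5176 -0.0423]
bead 202 [ 0.5225 -0.0077]
bead 195 [ 0.5326 -0.0739]
bead 180 [ 0.5604 -0.0852]
bead 199 [0.5581 0.0055]
bead 81 [ 0.5905 -0.076 ]
bead 189 [ 0.5884 -0.0007]
bead 92 [ 0.6123 -0.0439]
bowl [ 0.56070245 -0.03753387] 0.09145515091413091 85
```

```bash
python3 - <<'E'
from h import *
d=np.load("w2.npz");inf={"K":d["K"],"T":d["T"]}
q=lambda u,v,z:ray("",(u,v),z,inf)
c=q(204.4,211.9,.185);e=q(203,197.3,.185)-q(206,226.5,.185);w=q(192,212,.185)-q(217,212,.185)
print(c,e,w,np.rad2deg(np.arctan2(-e[1],-e[0])))
# red block top edges
im=cv2.imread("pics/w2.png")[:,:,::-1].copy();m=mask(im,(0,150,200),(8,255,255),(215,120,285,215));b=big(m);print(cv2.boundingRect(b),cv2.approxPolyDP(b,3,True)[:,0].tolist())
for p in cv2.approxPolyDP(b,3,True)[:,0]: print(np.round(q(*p,.05),4))
print(rel([*c[:2],.158],93))
E
```

```text
[ 0.51750687 -0.25305999  0.185     ] [-0.0218735  -0.00110556  0.        ] [ 0.00099059 -0.01777117  0.        ] 2.893463429334923
(220, 136, 55, 72) [[221, 137], [223, 175], [244, 158], [251, 157], [254, 185], [235, 207], [274, 207], [271, 136]]
[ 0.4797 -0.2823  0.05  ]
[ 0.5216 -0.2814  0.05  ]
[ 0.5012 -0.2578  0.05  ]
[ 0.4997 -0.2501  0.05  ]
[ 0.5312 -0.247   0.05  ]
[ 0.5584 -0.2689  0.05  ]
[ 0.5559 -0.2242  0.05  ]
[ 0.4757 -0.2284  0.05  ]
(array([-0.66, -9.1 , 12.2 ]), array([-0.02,  0.03,  0.12]))
```

Request:
carry_out([
  [[-0.3,-3.5,0,0,0,0,8.5],[-0.6,-7,0,0,0,0,8.5],[-0.7,-9.1,0,0,0,0.1,6],[-0.7,-9.1,3,0,0,0.1,5],[-0.7,-9.1,6,0,0,0.1,5],[-0.7,-9.1,9,0,0,0.1,5],[-0.7,-9.1,11.5,0,0,0.1,5],[-0.7,-9.1,12.2,0,0,0.1,5],[-0.7,-9.1,12.2,0,0,0.1,5],[-0.7,-9.1,12.2,0,0,0.1,5]],
], force=60)

```text
t: 3.03
tcp_pos: [0.5183, -0.2494, 0.1588]
tool_rot: [-0.029, 1.0, 0.0, 0.0]
force: [-0.5, 0.4, -0.2]
finger_gap: 0.586
gripper_force: 0.0
```

```bash
python3 - <<'E'
from h import *
print(rel([.5175,-.2531,.158],93),manip.sense()["force"])
E
```

```text
(array([ 0.1 , -0.37,  0.08]), array([0.02, 0.01, 0.36])) [-0.48389596  0.37571497 -0.18489   ]
```

Request:
carry_out([
  [[0,-0.35,0,0,0,0.3,5],[0,-0.35,0,0,0,0.3,5],[0,-0.35,0,0,0,0.3,1],[0,-0.35,0,0,0,0.3,1],[0,-0.35,0,0,0,0.3,1],[0,-0.35,0,0,0,0.3,1],[0,-0.35,0,0,0,0.3,1],[0,-0.35,0,0,0,0.3,1],[0,-0.35,0,0,0,0.3,1],[0,-0.35,0,0,0,0.3,1]],
], force=60)

```text
t: 3.87
tcp_pos: [0.5183, -0.2542, 0.1593]
tool_rot: [-0.026, 1.0, -0.0, 0.001]
force: [0.3, 1.8, 5.8]
finger_gap: 0.207
gripper_force: 58.5
```

Request:
carry_out([
  [[0,0,-0.8,0,0,0,1],[0,0,-1.8,0,0,0,1],[0,0,-2.8,0,0,0,1],[0,0,-4,0,0,0,1],[0,0,-6,0,0,0,1],[0,0,-8,0,0,0,1],[0,0,-9.5,0,0,0,1],[0,3,-9.5,0,0,0,1],[0,6,-9.5,0,0,0,1],[0,9,-9.5,0,0,0,1],[0,12,-9.5,0,0,0,1],[0,12,-9.5,0,0,0,1]],
])

```text
t: 4.87
tcp_pos: [0.5099, -0.1291, 0.2539]
tool_rot: [-0.028, 1.0, 0.002, -0.001]
force: [-0.1, -0.1, -1.6]
finger_gap: 0.207
gripper_force: 59.0
```

```bash
python3 - <<'E'
from h import *
for n in("scene","top"):
    im=cams.snapshot(n);cv2.imwrite(f"pics/{n}1.png",im[:,:,::-1])
w=cv2.imread("pics/scene1.png")
print(rel([.515,-.022,.25],90),manip.sense()["tcp_pos"],proj("scene",manip.sense()["tcp_pos"]))
cv2.imwrite("pics/s1c.png",cv2.resize(w[80:280,140:400],None,fx=3,fy=3)[:600,:780])
E
```

```text
(array([-0.93, 11.1 ,  0.41]), array([-0.06,  0.05,  3.12])) [ 0.51173279 -0.13335549  0.25422516] [242.62990199 130.50696869]
```

View pics/s1c.png

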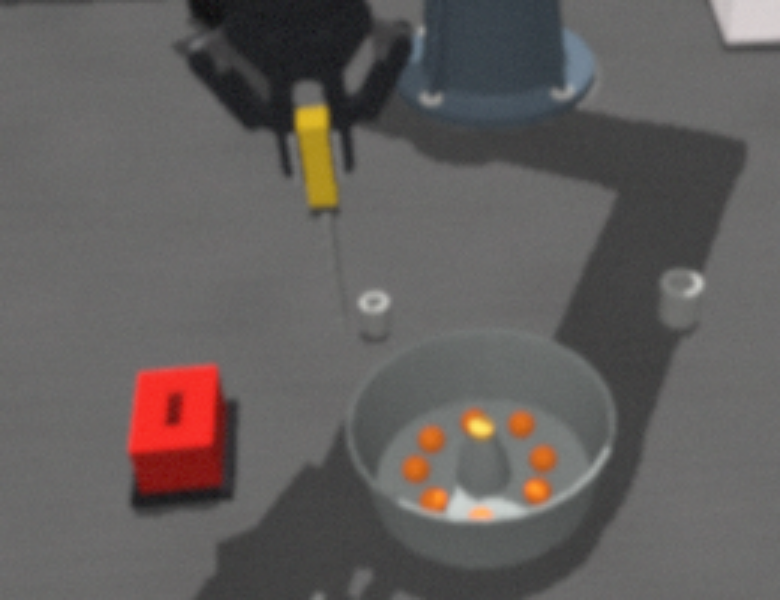

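The paddle hangs upright and clear of the holder. I bring it over the near-side gap between two beads.

Request:
carry_out([
  [[-0.2,3,0.2,0,0,1,1],[-0.5,6,0.4,0,0,2,1],[-0.8,9,0.4,0,0,3,1],[-1,10.8,0.4,0,0,3.1,1],[-1,10.8,0.4,0,0,3.1,1],[-1,10.8,0.4,0,0,3.1,1],[-1,10.8,0.4,0,0,3.1,1],[-1,10.8,0.4,0,0,3.1,1]],
])

```text
t: 5.63
tcp_pos: [0.5166, -0.0275, 0.2495]
tool_rot: [0.002, 1.0, -0.0, 0.0]
force: [0.3, 0.1, -0.6]
finger_gap: 0.206
gripper_force: 59.1
```

```bash
python3 - <<'E'
from h import *
print(rel([.516,-.025,.156],90),manip.sense()["tcp_pos"])
i=cams.camera_info("wrist");im=cams.snapshot("wrist");cv2.imwrite("pics/w3.png",im[:,:,::-1])
E
```

```text
(array([0.06, 0.26, 9.35]), array([-0.04,  0.04, -0.22])) [ 0.51655189 -0.02749634  0.24949799]
```

View pics/w3.png

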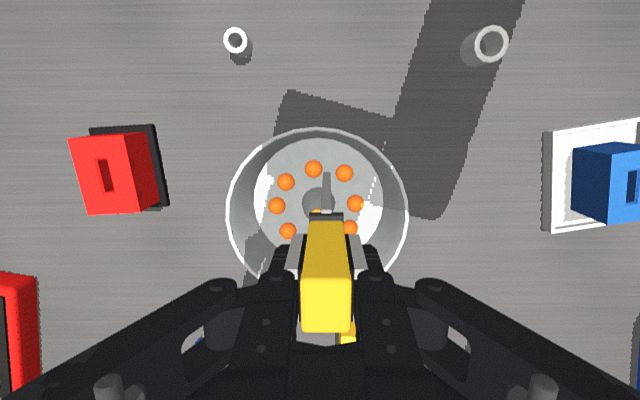

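The blade hangs straight and its tip is at about (326,174), pointing between the beads at (313,169) and (344,173). I lower it.

Request:
carry_out([
  [[0,0.25,2,0,0,0,1],[0,0.25,4,0,0,0,1],[0,0.25,6,0,0,0,1],[0,0.25,7.5,0,0,0,1],[0,0.25,8.5,0,0,0,1],[0,0.25,9.3,0,0,0,1],[0,0.25,9.3,0,0,0,1],[0,0.25,9.3,0,0,0,1]],
])

```text
t: 6.35
tcp_pos: [0.5163, -0.0238, 0.1564]
tool_rot: [0.001, 1.0, -0.0, 0.0]
force: [0.4, -0.5, -1.9]
finger_gap: 0.201
gripper_force: 59.2
```

```bash
python3 - <<'E'
from h import *
s=manip.sense();p=s["tcp_pos"];print(p,s["force"],rel(p,90))
c=np.array([.560,-.038]);a0=np.arctan2(p[1]-c[1],p[0]-c[0])
print(np.rad2deg(a0)%360)
th=a0-np.deg2rad(15)*np.arange(1,30)
for t in th: print(np.round(((p[0]-c[0]-.047*np.cos(t))*100,(c[1]+.047*np.sin(t)-p[1])*100),1).tolist(),end=" ")
E
```

```text
[ 0.51634049 -0.02382492  0.15635742] [ 0.35267555 -0.50234984 -1.89346569] (array([0., 0., 0.]), array([-0.  ,  0.  , -0.15]))
162.01276701441864
[-0.4, 1.1] [-1.2, 2.1] [-2.2, 2.8] [-3.4, 3.2] [-4.6, 3.3] [-5.8, 3.1] [-6.9, 2.5] [-7.9, 1.7] [-8.6, 0.7] [-9.0, -0.4] [-9.1, -1.7] [-8.8, -2.9] [-8.3, -4.0] [-7.5, -4.9] [-6.5, -5.6] [-5.3, -6.0] [-4.1, -6.1] [-2.9, -5.9] [-1.8, -5.4] [-0.9, -4.6] [-0.2, -3.6] [0.2, -2.4] [0.3, -1.2] [0.1, 0.0] [-0.4, 1.1] [-1.2, 2.1] [-2.2, 2.8] [-3.4, 3.2] [-4.6, 3.3]
```

Request:
carry_out([
  [[-0.4,1.1,0,0,0,0,1],[-1.2,2.1,0,0,0,0,1],[-2.2,2.8,0,0,0,0,1],[-3.4,3.2,0,0,0,0,1],[-4.6,3.3,0,0,0,0,1],[-5.8,3.1,0,0,0,0,1],[-6.9,2.5,0,0,0,0,1],[-7.9,1.7,0,0,0,0,1],[-8.6,0.7,0,0,0,0,1],[-9,-0.4,0,0,0,0,1],[-9.1,-1.7,0,0,0,0,1],[-9.1,-1.7,0,0,0,0,1]],
])

```text
t: 7.35
tcp_pos: [0.6052, -0.0427, 0.1558]
tool_rot: [0.002, 1.0, -0.0, -0.003]
force: [-2.9, 0.1, -0.8]
finger_gap: 0.202
gripper_force: 59.4
```

```bash
cat > st.py <<'E'
from h import *
s=manip.sense();p=s["tcp_pos"];print(p,s["force"],rel(p,90)[1])
for n in("top","wrist"):
    i=cams.camera_info(n);im=cams.snapshot(n);roi=(270,150,375,255) if n=="top" else None
    m=mask(im,(5,150,120),(21,255,255),roi);k,l,stt,c=cv2.connectedComponentsWithStats(m)
    print(n,[(np.round(ray(n,c[j],.016,i)[:2],3).tolist(),int(stt[j][4])) for j in range(1,k) if stt[j][4]>(8 if n=="top" else 60)])
E
python3 st.py
```

```text
[ 0.60521429 -0.04272552  0.15577537] [-2.9308877   0.12883721 -0.80460103] [-0.04 -0.29 -0.18]
top [([0.562, -0.085], 32)]
wrist [([0.52, -0.043], 280), ([0.533, 0.021], 302), ([0.533, -0.074], 489), ([0.561, -0.085], 468), ([0.6, -0.072], 847), ([0.612, 0.007], 424)]
```

Request:
carry_out([
  [[0.3,-1.2,0,0,0,0,1],[0.8,-2.3,0,0,0,0,1],[1.6,-3.2,0,0,0,0,1],[2.6,-3.9,0,0,0,0,1],[3.8,-4.3,0,0,0,0,1],[5,-4.4,0,0,0,0,1],[6.2,-4.2,0,0,0,0,1],[7.3,-3.7,0,0,0,0,1],[8.2,-2.9,0,0,0,0,1],[8.9,-1.9,0,0,0,0,1],[9.3,-0.7,0,0,0,0,1],[9.4,0.5,0,0,0,0,1]],
])

```text
t: 8.45
tcp_pos: [0.5122, -0.0343, 0.1564]
tool_rot: [0.001, 1.0, 0.0, -0.0]
force: [0.4, 1.0, -1.5]
finger_gap: 0.202
gripper_force: 59.3
```

```bash
python3 st.py
```

```text
[ 0.51216347 -0.03430174  0.15644087] [ 0.37053537  1.02034578 -1.481215  ] [ 0.01 -0.02 -0.15]
top [([0.628, -0.054], 40), ([0.613, 0.008], 39), ([0.598, -0.093], 37), ([0.578, -0.105], 37)]
wrist [([0.517, -0.01], 663), ([0.52, -0.091], 419), ([0.531, 0.022], 400), ([0.577, -0.104], 394), ([0.594, -0.096], 157)]
```

Request:
carry_out([
  [[-0.2,1.2,0,0,0,0,1],[-0.7,2.3,0,0,0,0,1],[-1.5,3.3,0,0,0,0,1],[-2.5,4,0,0,0,0,1],[-3.7,4.4,0,0,0,0,1],[-4.9,4.5,0,0,0,0,1],[-6.1,4.3,0,0,0,0,1],[-7.2,3.7,0,0,0,0,1],[-8.2,2.9,0,0,0,0,1],[-8.9,1.9,0,0,0,0,1],[-9.3,0.8,0,0,0,0,1],[-9.4,-0.5,0,0,0,0,1]],
])

```text
t: 9.55
tcp_pos: [0.6058, -0.0401, 0.1556]
tool_rot: [0.001, 1.0, 0.001, -0.003]
force: [-3.5, 1.8, -0.1]
finger_gap: 0.202
gripper_force: 59.4
```

Request:
carry_out([
  [[0.3,-1.2,0,0,0,0,1],[0.8,-2.3,0,0,0,0,1],[1.6,-3.2,0,0,0,0,1],[2.6,-3.9,0,0,0,0,1],[3.8,-4.3,0,0,0,0,1],[5,-4.4,0,0,0,0,1],[6.2,-4.2,0,0,0,0,1],[7.3,-3.7,0,0,0,0,1],[8.2,-2.9,0,0,0,0,1],[8.9,-1.9,0,0,0,0,1],[9.3,-0.7,0,0,0,0,1],[9.4,0.5,0,0,0,0,1]],
])

```text
t: 10.55
tcp_pos: [0.5116, -0.0343, 0.1563]
tool_rot: [0.001, 1.0, 0.0, -0.001]
force: [0.1, -0.4, -1.1]
finger_gap: 0.205
gripper_force: 59.2
```

```bash
python3 st.py;python3 - <<'E'
from h import *
im=cams.snapshot("wrist");cv2.imwrite("pics/w4.png",im[:,:,::-1])
E
```

```text
[ 0.51161322 -0.03426409  0.15632365] [ 0.0803057  -0.36266596 -1.12571535] [ 0.01 -0.08 -0.13]
top [([0.628, -0.057], 40), ([0.603, -0.09], 38), ([0.579, 0.027], 38), ([0.566, -0.105], 25)]
wrist [([0.503, -0.015], 235), ([0.51, -0.083], 431), ([0.521, 0.017], 417), ([0.533, -0.099], 402), ([0.562, -0.104], 394), ([0.578, 0.027], 386)]
```

View pics/w4.png

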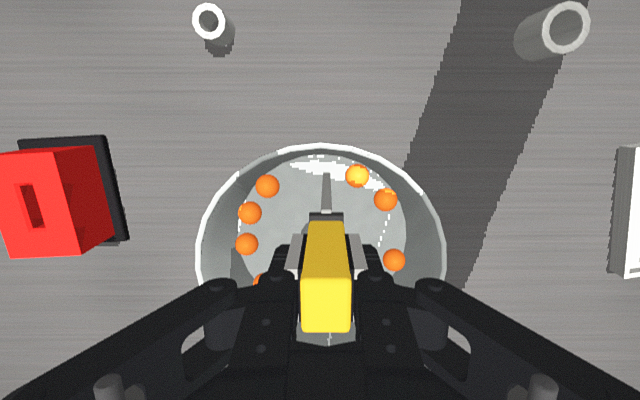

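The wrist view shows the blade upright at the near side, tip about (326,178). The eight beads lie near the wall, each over 18 mm from any starting place. I lift out and go to the stand.

Request:
carry_out([
  [[0,0,-1,0,0,0,1],[0,0,-3,0,0,0,1],[0,0,-5,0,0,0,1],[0,0,-7,0,0,0,1],[0,0,-9,0,0,0,1],[0,0,-9.5,0,0,0,1],[0,3.5,-9.5,0,0,-2,1],[-0.5,7,-9.5,0,0,-4,1],[-1,10.5,-9.5,0,0,-6,1],[-1.3,14,-9.5,0,0,-8,1],[-1.5,17.5,-9.5,0,0,-9,1],[-1.5,21,-9.5,0,0,-9,1]],
])

```text
t: 11.7
tcp_pos: [0.529, 0.1759, 0.251]
tool_rot: [-0.077, 0.997, -0.0, 0.0]
force: [0.7, -0.8, -0.8]
finger_gap: 0.205
gripper_force: 59.2
```

```bash
python3 - <<'E'
from h import *
cams.snapshot("top");print(rel([.528,.2774,.225],99),manip.sense()["tcp_pos"])
E
```

```text
(array([-1.45,  9.4 ,  2.67]), array([0.32, 0.1 , 0.04])) [0.52839906 0.18213109 0.25111064]
```

Request:
carry_out([
  [[-0.4,2.5,0,0,0,0,1],[-0.8,5,0,0,0,0,1],[-1.2,7.5,0,0,0,0,1],[-1.4,9,1,0,0,0,1],[-1.5,9.4,2.2,0,0,0,1],[-1.5,9.4,2.7,0,0,0,1],[-1.5,9.4,2.7,0,0,0,1],[-1.5,9.4,2.7,0,0,0,1],[-1.5,9.4,2.7,0,0,0,1]],
])

```text
t: 12.5
tcp_pos: [0.5292, 0.2685, 0.2244]
tool_rot: [-0.077, 0.997, -0.0, -0.0]
force: [0.0, -0.5, -0.8]
finger_gap: 0.206
gripper_force: 59.4
```

```bash
python3 - <<'E'
from h import *
print(rel([.5278,.2774,.215],99),manip.sense()["tcp_pos"])
i=cams.camera_info("wrist");im=cams.snapshot("wrist");cv2.imwrite("pics/w5.png",im[:,:,::-1]);np.savez("w5",T=i["T"],K=i["K"])
cv2.imwrite("pics/w5c.png",cv2.resize(im[130:230,255:390,::-1],None,fx=5.5,fy=5.5,interpolation=2))
E
```

```text
(array([0.  , 0.9 , 0.94]), array([-0.02, -0.01, -0.21])) [0.52919905 0.26853029 0.22437123]
```

View pics/w5c.png

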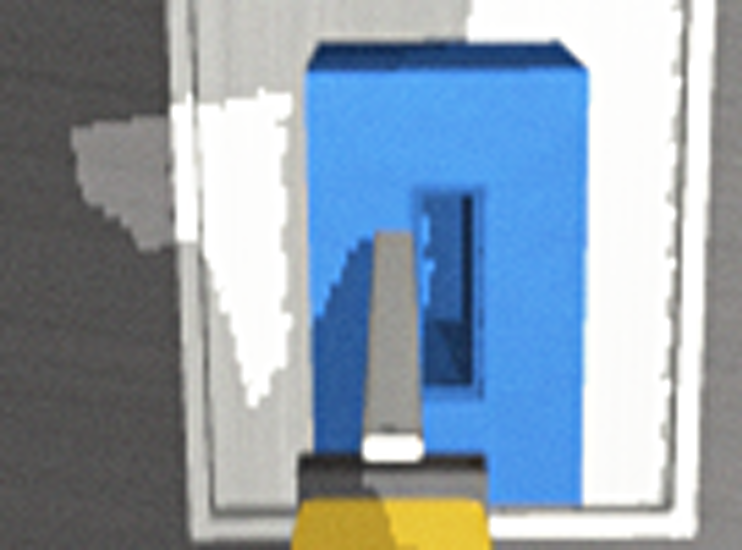

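The blade tip's near edge is at about (326.5,172) and the slot centre at (336.5,183), so the blade needs roughly 9 mm more in y. I convert these to positions.

```bash
python3 - <<'E'
from h import *
d=np.load("w5.npz");inf={"K":d["K"],"T":d["T"]}
q=lambda u,v,z:ray("",(255+u/5.5-.4,130+v/5.5-.4),z,inf)
r=R.from_quat(manip.sense()["tool_rot"]);p=manip.sense()["tcp_pos"]
S=q(449,293,.06);print("slot",S,"ends",q(450,188,.06)-q(450,399,.06))
t=q(393.5,232,.0800);print("tip near edge, tool axes mm from TCP",r.inv().apply(t-p)*1000,"tip width",q(375,232,.08)-q(412,232,.08))
print("slot in tool axes",r.inv().apply(S-p)*1000)
for u,v in((304,70),(585,70)): print(q(u,v,.06))
E
```

```text
slot [0.52854442 0.27747817 0.06      ] ends [-0.03547053 -0.00584381  0.        ]
tip near edge, tool axes mm from TCP [ 13.92764566  -0.45486662 144.68804911] tip width [ 0.00086693 -0.00558349  0.        ]
slot in tool axes [ -0.43233149   8.81819843 164.69567735]
[0.49589101 0.2485715  0.06      ]
[0.4889831  0.29304073 0.06      ]
```

Request:
carry_out([
  [[-0.1,0.5,0,0,0,0,1],[-0.13,0.93,0.5,0,0,-0.2,1],[-0.13,0.93,1.2,0,0,-0.2,1],[-0.13,0.93,1.5,0,0,-0.2,1],[-0.13,0.93,1.5,0,0,-0.2,1],[-0.13,0.93,1.5,0,0,-0.2,1]],
])

```text
t: 13.05
tcp_pos: [0.5283, 0.2791, 0.2087]
tool_rot: [-0.079, 0.997, -0.0, -0.001]
force: [0.2, 0.0, -0.6]
finger_gap: 0.207
gripper_force: 59.4
```

```bash
python3 - <<'E'
from h import *
print(manip.sense()["tcp_pos"],rel([.5293,.2778,.2],99))
i=cams.camera_info("wrist");im=cams.snapshot("wrist");np.savez("w6",T=i["T"],K=i["K"])
cv2.imwrite("pics/w6c.png",cv2.resize(im[130:230,255:390,::-1],None,fx=5.5,fy=5.5,interpolation=2))
E
```

```text
[0.52828573 0.27906206 0.20872408] (array([-0.08, -0.14,  0.87]), array([-0.02, -0.07,  0.09]))
```

View pics/w6c.png

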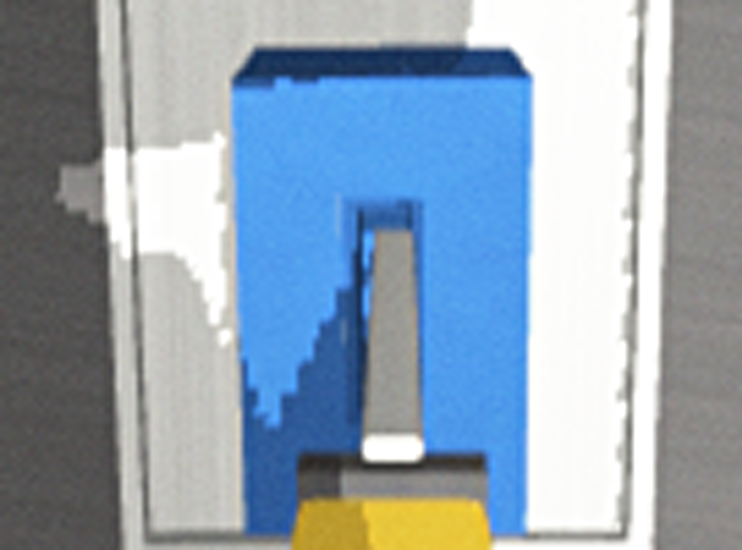

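The tip is at column 393 and the slot centre at 381, so it is about 1.5 mm too far in y. This matches the pose error, so I correct it and enter the mouth.

Request:
carry_out([
  [[-0.08,-0.16,0,0,0,0,1],[-0.08,-0.16,0,0,0,0,1],[-0.08,-0.16,0,0,0,0,1],[-0.08,-0.16,0,0,0,0,1],[-0.08,-0.16,0,0,0,0,1]],
])

```text
t: 13.52
tcp_pos: [0.5298, 0.2777, 0.2094]
tool_rot: [-0.079, 0.997, 0.0, 0.0]
force: [-0.4, 0.4, -1.7]
finger_gap: 0.201
gripper_force: 59.4
```

```bash
python3 - <<'E'
from h import *
print(manip.sense()["tcp_pos"],rel([.5293,.2778,.2],99))
im=cams.snapshot("wrist");v=cv2.cvtColor(im,cv2.COLOR_RGB2HSV)
for r in (168,170,176,182,188): print(r,v[r,312:338].tolist() if 0 else list(zip(v[r,312:338,1].tolist(),v[r,312:338,2].tolist())))
E
```

```text
[0.52975684 0.27766038 0.20944381] (array([0.04, 0.02, 0.94]), array([0.  , 0.01, 0.07]))
168 [(166, 239), (166, 239), (165, 240), (167, 240), (164, 240), (172, 239), (166, 240), (171, 227), (177, 205), (179, 175), (173, 115), (182, 151), (178, 155), (178, 158), (188, 152), (178, 155), (176, 159), (176, 159), (169, 139), (172, 135), (176, 193), (175, 213), (164, 242), (165, 241), (169, 239), (165, 239)]
170 [(166, 239), (168, 238), (168, 239), (169, 239), (168, 239), (166, 240), (171, 239), (176, 232), (177, 207), (176, 178), (178, 156), (177, 232), (178, 230), (177, 167), (182, 160), (181, 162), (183, 160), (182, 160), (184, 137), (173, 134), (167, 198), (177, 212), (166, 242), (166, 241), (169, 239), (169, 240)]
176 [(175, 238), (168, 240), (164, 239), (173, 239), (164, 241), (162, 246), (168, 249), (172, 162), (186, 125), (174, 116), (137, 127), (24, 147), (15, 151), (9, 146), (12, 150), (8, 154), (10, 153), (21, 148), (85, 111), (180, 129), (187, 138), (173, 212), (166, 244), (168, 240), (170, 237), (166, 238)]
182 [(167, 241), (171, 242), (168, 242), (179, 210), (179, 207), (174, 211), (126, 172), (178, 142), (185, 131), (178, 123), (64, 100), (9, 148), (10, 154), (9, 149), (7, 150), (7, 154), (12, 155), (15, 156), (15, 120), (167, 139), (184, 190), (175, 211), (170, 241), (165, 239), (171, 236), (166, 239)]
188 [(172, 240), (164, 244), (182, 209), (177, 156), (169, 155), (172, 160), (184, 158), (173, 146), (190, 130), (165, 131), (21, 135), (12, 155), (10, 153), (8, 156), (7, 153), (10, 153), (12, 155), (11, 157), (24, 159), (163, 138), (177, 194), (175, 211), (170, 239), (171, 237), (169, 237), (169, 237)]
```

Centred: blade columns 322–330 in mouth columns 319–333. I descend partway.

Request:
carry_out([
  [[0,0,0.5,0,0,0,1],[0,0,1,0,0,0,1],[0,0,1.4,0,0,0,1],[0,0,1.8,0,0,0,1],[0,0,2.2,0,0,0,1],[0,0,2.6,0,0,0,1],[0,0,2.6,0,0,0,1],[0,0,2.6,0,0,0,1]],
])

```text
t: 14.23
tcp_pos: [0.5295, 0.2777, 0.1829]
tool_rot: [-0.079, 0.997, -0.0, -0.0]
force: [0.7, -0.6, -0.9]
finger_gap: 0.207
gripper_force: 59.4
```

No contact force. I go on towards the floor.

Request:
carry_out([
  [[0,0,0.5,0,0,0,1],[0,0,1,0,0,0,1],[0,0,1.5,0,0,0,1],[0,0,1.9,0,0,0,1],[0,0,2.2,0,0,0,1],[0,0,2.4,0,0,0,1],[0,0,2.5,0,0,0,1],[0,0,2.6,0,0,0,1],[0,0,2.7,0,0,0,1],[0,0,2.7,0,0,0,1],[0,0,2.7,0,0,0,1],[0,0,2.7,0,0,0,1]],
])

```text
t: 15.23
tcp_pos: [0.5298, 0.2777, 0.1564]
tool_rot: [-0.079, 0.997, 0.0, 0.0]
force: [-0.3, -0.0, -1.2]
finger_gap: 0.202
gripper_force: 59.7
```

Request:
carry_out([
  [[0,0,0.05,0,0,0,1],[0,0,0.1,0,0,0,1],[0,0,0.1,0,0,0,1],[0,0,0.15,0,0,0,1],[0,0,0.15,0,0,0,1],[0,0,0.15,0,0,0,1]],
])

```text
t: 15.73
tcp_pos: [0.53, 0.2778, 0.1563]
tool_rot: [-0.079, 0.997, 0.0, 0.001]
force: [-1.1, -0.4, 6.8]
finger_gap: 0.195
gripper_force: 60.9
```

The floor contact is felt (6.8 N) at the expected height. I release and withdraw.

Request:
carry_out([
  [[0,0,-0.05,0,0,0,1],[0,0,-0.05,0,0,0,1],[0,0,-0.05,0,0,0,5],[0,0,-0.05,0,0,0,5],[0,0,-0.05,0,0,0,5],[0,0,-0.05,0,0,0,5],[0,0,-1,0,0,0,5],[0,0,-3,0,0,0,5],[0,0,-6,0,0,0,5],[0,0,-9,0,0,0,5],[0,0,-12,0,0,0,5],[0,0,-12,0,0,0,5]],
])

```text
t: 16.73
tcp_pos: [0.5332, 0.279, 0.2822]
tool_rot: [-0.079, 0.997, 0.002, 0.007]
force: [0.7, 0.6, 0.3]
finger_gap: 0.585
gripper_force: 0.0
```

```bash
python3 - <<'E'
from h import *
i=cams.camera_info("wrist");im=cams.snapshot("wrist");m=mask(im,(20,120,225),(35,255,255),(240,130,420,330));c=big(m);x,y,w,h=cv2.boundingRect(c)
print(x,y,w,h,cv2.contourArea(c),"expected top centre px",proj("wrist",[.5290,.2776,.182],i))
a=cams.snapshot("scene")[80:280,200:500,::-1];cv2.imwrite("pics/fin.png",cv2.resize(a,None,fx=2.6,fy=2.6))
E
```

```text
307 181 25 30 658.0 expected top centre px [325.53179891 195.01209851]
```

View pics/fin.png

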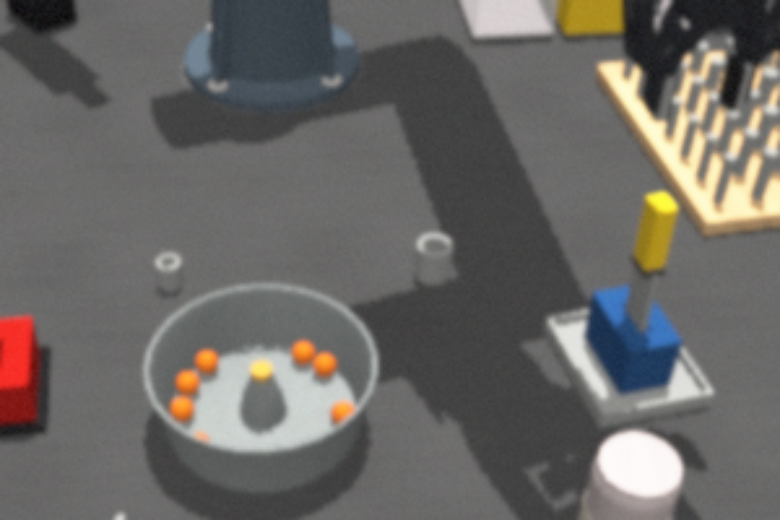

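The paddle stands upright in the blue stand, the beads are in the bowl, and the gripper is clear.

```bash
python3 -c "
from station import sign_off;print(sign_off())"
```

```text
the job is handed in; nothing more can be done
None
```

I handed the job in: two full clockwise stirs done, the paddle standing fully home and released in the drip stand, and every bead still in the bowl by my last count; no verdict came back.

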